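# Hold the tasting slate at its display slope

### The arm

A 7-joint arm with a two-finger parallel gripper is mounted at the origin on the work surface. World frame = base frame: x ahead of the robot, y to its left, z up, the work surface at z = 0. Lengths are in m, angles in rad, forces in N, time in s.
With the tool pointing down it reaches from about 0.4 to 0.85 m from the base axis. Payload 4.5 kg.
Tool frame: the origin (TCP) lies at the very end of the fingers, on their centre line; the grasp point (between the pads) lies 19 mm behind it (r.grip_depth is the z of the grasp point in the tool frame, in m); z points along the fingers, y is the line along which they close (so a half turn about z gives the same grasp; the last joint's range is limited). The gripper opens to 88 mm and grips with 3 to 60 N. Pads are 18 mm wide; open, the fingers measure 123 mm over their backs; the gripper's body (75 mm by 187 mm) begins 45 mm behind the grasp point.
Start: joints at [1.253, 0.689, -0.195, 1.565, 0.157, 0.902, -0.215], TCP at [0.215, -0.587, 0.239] pointing down, gripper open.
Joint ranges: [-3.01, 3.01], [-0.46, 2.08], [-1.47, 1.51], [0.13, 2.56], [-1, 4.14], [0.04, 2.09], [-2.66, 2.66]. Speed limits (rad/s): [2.57, 2.57, 3.14, 3.14, 3.14, 3.14, 3.14].

### API

Orientations are given as a unit quaternion [x, y, z, w].
In Python, from plant import r, snapshot, camera_params gives the robot as it stands (r), with the cameras as plain functions.
- The arm moves only by the tool advance, called after "Request:" as name(argument=value, ...), one argument or row to a line, values as JSON. Schema: {"type":"object","properties":{"increments":{"type":"object","properties":{"aperture":{"type":"array","items":{"type":"number"},"minItems":1,"maxItems":10},"x":{"type":"array","items":{"type":"number"},"minItems":1,"maxItems":10},"y":{"type":"array","items":{"type":"number"},"minItems":1,"maxItems":10},"z":{"type":"array","items":{"type":"number"},"minItems":1,"maxItems":10},"ax":{"type":"array","items":{"type":"number"},"minItems":1,"maxItems":10},"ay":{"type":"array","items":{"type":"number"},"minItems":1,"maxItems":10},"az":{"type":"array","items":{"type":"number"},"minItems":1,"maxItems":10}},"additionalProperties":false,"required":["aperture","x","y","z","ax","ay","az"]},"grip_force":{"type":"number"},"only":{"type":"string"},"quiet":{"type":"boolean"},"lines":{"type":"string"}},"required":["increments"],"additionalProperties":false}. increments is an object with one list for each field, all of the same length, 1 to 10, a row being the entries at one place: aperture (the opening from 0.0 (shut) to 1.0 (fully open)), x, y, z (the shift in shares of 0.75 m (1.0 is 0.75 m)), ax, ay, az (a rotation vector in normalised numbers (1 is 90 degrees)); each row is the pose to reach, as a shift and turn from the pose commanded when the call began, along the tool's axes at that moment; what a row does not reach only later rows make up. A row lasts 1/10 s, in which the tool goes at most 0.05 m and 0.15 rad, less where a joint would pass 70% of its speed; a pose out of reach is approached as far as the arm can. The fingers move at their own pace and stop on an object; grip_force is the grip in N (left out, the last holds). Time passes only in rows, so rows that do not move let the fingers close. The tool returns the time, the measured TCP pose, the force, the opening and the grip force at its end. only (a regular expression) keeps the lines of the reply that match it, lines (a string "A,B") keeps lines A to B, and quiet returns only ok. A shift or turn number past 1, either way, is cut back to 1. Input that does not fit is refused with a message, and nothing moves.
- r.get_state(): the state, without advancing time (a new reading comes with each control period).
- snapshot(name): name is "side" or "top" or "wrist"; returns the picture (480x640x3 uint8, red, green, blue); there is no depth.
- camera_params(name): a dict with "fx", "fy", "cx", "cy" (pixels), "k1" (the pictures are not rectified: a ray, as slopes to the right and down, at radius r is drawn at 1 + k1 r^2 times it, then the intrinsics apply), "rvec" (rotation vector, rad) and "tvec" (3), from world to camera coordinates, as OpenCV has them. Camera axes: x right, y down, z forward; pixel columns grow to the right and rows downward; lengths in m; the calibration is good to about 2 mm. A picture is of the moment at which its call begins: read the wrist's pose just before it. camera_params takes no time and is no camera call; for the wrist camera it gives the pose at the moment of the call.
- r.finish_job(): hands the job in; it is judged then, once.
The state is a dict: "clock": time; "q": joint angles; "qd": joint speeds; "joint_torque": joint torques, N m; "tool_pos": TCP position; "eef_rot": TCP orientation; "contact_force": force on the tool from outside, world axes, zero at the start; "moment": the same for the moment, N m; "opening": opening from 0.0 (shut) to 1.0 (fully open); "finger_force": force on a finger pad.
Only numpy, scipy, OpenCV 4.12 (cv2) and the standard library are available. Lean on these libraries where they do the work, as an engineer would, in place of code of your own. Each camera call takes 0.05 s, during which the arm holds its last target. There are 200 camera calls.

### The job

Swing the counter lamp aside until its shade is at least 22 cm, measured level, from the middle of the riser under the tasting slate. Then press the slate's raised end down so that it rocks on the riser's crest until the swinging pointer of its dial settles on the bold black mark, and finish while still holding it there, resting only on the crest and kept by your fingers, so that a colleague could wedge it. Do not shift the jar, the bowl or the cake server.

Things in the scene. Friction and masses are not known exactly. Their poses are not given: they have to be found in the camera images.
- slate: Loose slate board 110 x 280 x 10 mm, 0.9 kg, a seesaw across the riser's crest. Origin: underside, where the crest carries it. y along it to the raised end (+125 mm), -y to the heavy end (-155 mm, starts on the counter), x parallel to the crest, z up from its top. Battens below at y = +-24 stop it sliding. Let go, it falls back; 2 to 5 N at the raised end rocks it. Its dial is at y = -90 mm.
- press_spot (a point): Bare top of the slate near its raised end, mid-width, 20 mm from the end edge, 105 mm from the crest line. About 85 mm above the counter at the start, about 33 mm when that end is pressed 0.2 rad below level. Axes as the slate's.
- low_end (a point): Middle of the lower edge of the slate's heavy end, 155 mm from the crest line; on the counter at the start.
- riser: Fixed steel riser: foot plate 120 x 80 x 8 mm, upright web 16 mm thick with a half-round crest (radius 8 mm) along its x axis, 45 mm above the counter. Origin: on the counter below the crest's middle. y points to the side of the slate's raised end.
- pointer (a joint): Black needle 5 x 50 mm hanging like a plumb bob from the dial's centre, on its white face (cannot be touched). Rad: 0 with the slate level, about -0.29 at the start; grows by the angle the raised end is pressed down. Swings for about a second after quick movement, then hangs plumb.
- pointer_tip (a point): Lower tip of the pointer, 50 mm from the dial's centre, z along the pointer. The dial: upright white disc with steel rim, 150 mm across, 8 mm thick, standing on the slate's heavy half, centre at x = 35, y = -90, z = 92 mm of the slate, face towards the slate's +x (away from the robot).
- mark (a joint): The mark: bold black bar 9 x 18 mm near the lower rim of the dial's white face (53 to 71 mm from its centre), already set, stays put on the dial. Rad, on the pointer's scale, -0.06 to 0.2: the pointer is on the mark when the two are equal. Thin grey lines are a 10 degree scale, the middle one at 0.
- mark_tip (a point): Middle of the mark's inner edge, 53 mm from the dial's centre, z along the mark's radial line.
- lamp_handle (a point): Upright steel peg on the lamp arm, 16 mm diameter, its top 55 mm above the centre line of the 12 mm thick arm, 290 mm from the pivot. This point is on its axis, 15 mm below its top, 302 mm above the counter. Its x axis points level along the arm to the pivot: the axis of the fixed upright post, 20 mm thick.
- lamp_head (a point): Centre of the underside of the copper lamp shade (92 mm across, 48 mm tall) at the end of the arm, 375 mm from the pivot, 222 mm above the counter, over the slate at the start. The arm then turns about 1.3 rad anticlockwise seen from above (lamp to the robot's right, -y) to its stop; it stays where left; about 0.5 N at the handle moves it.
- jar: Bystander: amber glass jar with wooden cap, 72 mm diameter, 110 mm tall; origin under its centre.
- ramekin: Bystander: small white ceramic bowl, 80 mm across, 45 mm tall; origin under its centre.
- server: Bystander: cake server (spatula) lying flat on the counter, handle to its -x; origin under its middle.

How it is judged:
On the way, in this order (a step that is already met when the one before it is completed fails the run):
1. the lamp shade is swung at least 20 cm clear of the riser's middle (horizontal distance between lamp_head and riser above 0.2 m), for 0.2 s.
2. then the slate is rocked, its low end off the counter (height (world z) of low_end above 0.02 m), for 0.2 s.
At the end, for the whole second after the job is handed in: Pointer within 0.08 rad of the mark and at rest (0.2 rad/s); slate resting on the riser's crest (over 0.5 N, within 30 mm of its line), low end over 15 mm above the counter, fingers pressing or holding it (over 0.4 N); lamp shade over 0.20 m, measured level, from the riser's middle (horizontal distance between lamp_head and riser above 0.2 m and angle between the z axis of pointer_tip and the z axis of mark_tip, either way round below 0.08 rad and velocity of joint pointer between -0.2 and 0.2 rad/s and height (world z) of low_end above 0.015 m and contact force between slate and riser above 0.5 N and contact force between the fingers and slate above 0.4 N and y of slate in the frame of riser between -0.03 and 0.03 m); the arm keeps its last pose, push and grip.
It fails at once if the jar is shifted by more than 30 mm (distance of jar from where it was at the start of the episode above 0.03 m).
It fails at once if the ramekin is shifted by more than 30 mm (distance of ramekin from where it was at the start of the episode above 0.03 m).
It fails at once if the server is shifted by more than 30 mm (distance of server from where it was at the start of the episode above 0.03 m).
It also fails if it takes over 51 s, if anything falls off the work surface, if the arm or the gripper's body presses on something with over 40 N, if the wrist force passes 120 N, or if a joint passes its speed limit or range.

## Working session

There is one attempt and no reset: what is moved stays moved. The work goes in short steps, Python scripts to look and compute and a tool call to move; the robot and the scene stay as the last step left them, time stands still between calls to the robot, and variables do not carry over. Pictures are saved under pics/ and viewed, at most 10 in all, crops included, and the job is handed in when it is done.

```bash
ls; mkdir -p pics; python3 - <<'E'
from plant import r, snapshot, camera_params
import cv2,numpy as np
a=snapshot("side");b=snapshot("top")
cv2.imwrite("pics/side0.png",a[:,:,::-1]);cv2.imwrite("pics/top0.png",b[:,:,::-1])
for n in("side","top"):
    p=camera_params(n);R=cv2.Rodrigues(np.array(p["rvec"]))[0];print(n,p,-R.T@np.array(p["tvec"]),R[2])
s=r.get_state();print(s["clock"],s["tool_pos"],s["eef_rot"],s["opening"],s["contact_force"])
E
```

```text
pics
plant.py
side {'fx': 602.1559225803229, 'fy': 602.1559225803229, 'cx': 317.8144554628533, 'cy': 231.496695429408, 'k1': 0.06358363436926455, 'rvec': array([ 0.97098525, -2.42749087,  1.10368666]), 'tvec': array([0.38031067, 0.34867041, 1.29820778])} [-0.23490425  0.80705323  1.11581171] [ 0.51584491 -0.54779165 -0.65865647]
top {'fx': 499.92878679735844, 'fy': 499.92878679735844, 'cx': 313.31871884067635, 'cy': 238.81929535403654, 'k1': -0.04355473553895758, 'rvec': array([ 2.1995536 , -2.18791843,  0.10735087]), 'tvec': array([0.01804266, 0.51727106, 1.1941161 ])} [0.4258226  0.04784063 1.22889973] [ 0.0752818  -0.02229698 -0.99691298]
0.1 [ 0.21512816 -0.58622589  0.23799766] [ 9.84565605e-01  1.75014044e-01 -1.93409802e-04 -7.84808752e-04] 1.0026742472705346 [-0.31493286  0.44607038  1.00876385]
```

View pics/side0.png

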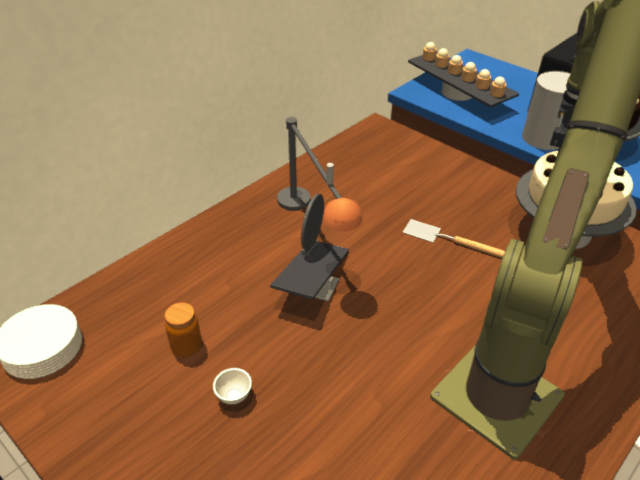

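View pics/top0.png

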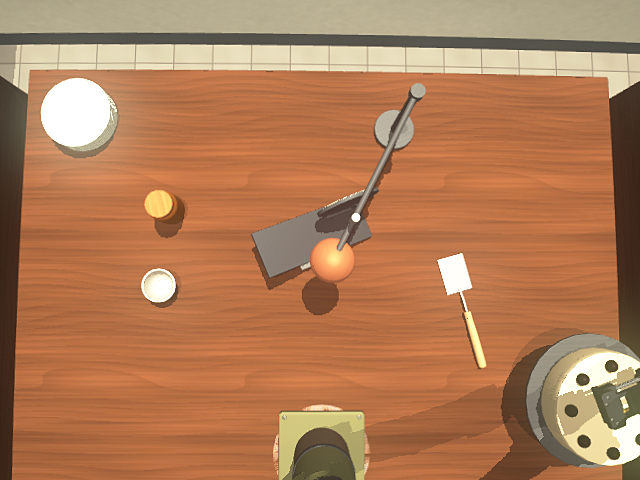

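The side view shows the lamp post at (291,122), the peg top at (330,166), the slate's raised end at about (272,283) and the dial edge-on at (313,222). In the top view the pivot is at (417,90), the peg at (356,217), the shade at (332,260) and the raised end on the left at (262,255). I'll enlarge both.

```bash
cat > h.py <<'E'
from plant import r, snapshot, camera_params
import cv2,numpy as np
from scipy.spatial.transform import Rotation as Ro
def cam(n,p=None):
    p=p or camera_params(n)
    K=np.array([[p["fx"],0,p["cx"]],[0,p["fy"],p["cy"]],[0,0,1.]]);d=np.array([p["k1"],0,0,0.])
    return K,d,np.array(p["rvec"],float),np.array(p["tvec"],float)
def P(c):return np.c_[cv2.Rodrigues(c[2])[0],c[3]]
def und(c,uv):return cv2.undistortPoints(np.array(uv,float).reshape(-1,1,2),c[0],c[1]).reshape(-1,2)
def tri(c1,u1,c2,u2):
    X=cv2.triangulatePoints(P(c1),P(c2),und(c1,u1).T,und(c2,u2).T);return (X[:3]/X[3]).T
def onplane(c,uv,z):
    R=cv2.Rodrigues(c[2])[0];o=-R.T@c[3];d=np.c_[und(c,uv),np.ones(len(uv))]@R
    return o+d*((z-o[2])/d[:,2])[:,None]
def proj(c,X):return cv2.projectPoints(np.array(X,float),c[2],c[3],c[0],c[1])[0].reshape(-1,2)
def crop(f,x,y,w,h,k):return cv2.resize(cv2.imread(f)[y:y+h,x:x+w],None,fx=k,fy=k,interpolation=cv2.INTER_CUBIC)
E
python3 - <<'E'
from h import *
cv2.imwrite("pics/c0.png",np.hstack([crop("pics/side0.png",260,110,110,200,3),crop("pics/top0.png",240,80,150*1,200,3)]))
s=r.get_state();w=cam("wrist");R=cv2.Rodrigues(w[2])[0];T=Ro.from_quat(s["eef_rot"]).as_matrix()
print("cam in tool",T.T@(-R.T@w[3]-s["tool_pos"]),"axes(cam x,y,z in tool)\n",(T.T@R.T).T.round(3),w[0]);print("tool\n",T.round(3))
a,b=cam("side"),cam("top")
print(tri(a,[(330,166),(291,122)],b,[(356,217),(417,90)]))
E
```

```text
cam in tool [ 0.07622803 -0.00038646 -0.14688721] axes(cam x,y,z in tool)
 [[ 0.002  1.    -0.   ]
 [-0.955  0.002 -0.296]
 [-0.296  0.001  0.955]] [[421.22760194   0.         323.96714634]
 [  0.         421.22760194 237.34014033]
 [  0.           0.           1.        ]]
tool
 [[ 0.939  0.345 -0.001]
 [ 0.345 -0.939  0.001]
 [-0.    -0.002 -1.   ]]
[[ 0.53643778 -0.05197136  0.30800032]
 [ 0.79971743 -0.18164304  0.25970388]]
```

View pics/c0.png

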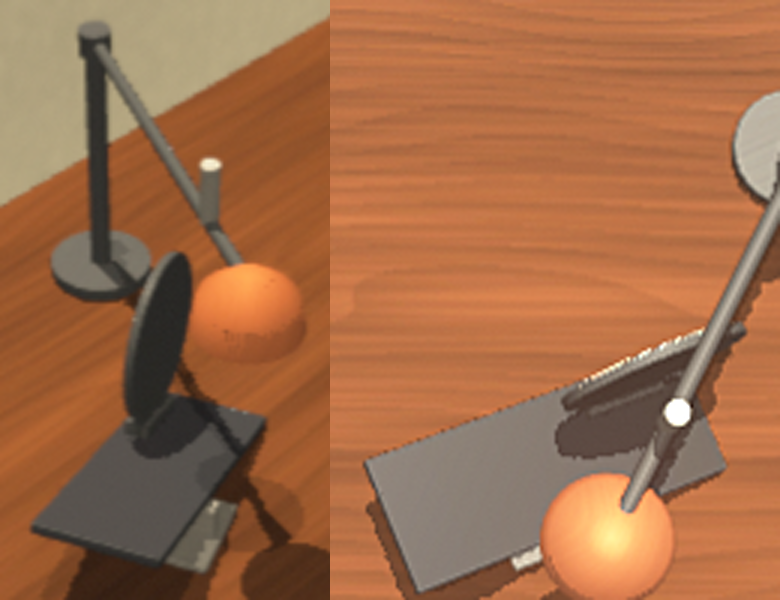

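```bash
python3 - <<'E'
from h import *
a,b=cam("side"),cam("top")
X=tri(a,[(271,285.3),(313,295.5),(348,250.8),(330,165),(291,121)],b,[(252,234.5),(270,276.5),(371,235.8),(356,217.3),(417,90.5)])
print(X.round(4)); 
for n,c,p in(("s",a,X),): print((proj(a,X)-[(271,285.3),(313,295.5),(348,250.8),(330,165),(291,121)]).round(1))
print("edge",np.linalg.norm(X[0]-X[1]),"len",np.linalg.norm(X[1]-X[2]))
print("peg@.317",onplane(b,[(356,217.3)],.317),onplane(a,[(330,165)],.317))
print("pivot",onplane(b,[(417,90.5)],.272),"peg-pivot",np.linalg.norm((X[3]-X[4])[:2]))
h=X[:2].mean(0);d=X[2]-X[1];d/=np.linalg.norm(d);h2=h+.125*d;print("end",h,"over crest",h2,"press",h+.02*d,"axis",d, "yaw",np.arctan2(-d[1],-d[0]))
E
```

```text
[[ 0.5218  0.1634  0.0817]
 [ 0.4255  0.1207  0.085 ]
 [ 0.5273 -0.1228 -0.0034]
 [ 0.5357 -0.0514  0.3114]
 [ 0.7973 -0.1802  0.2644]]
[[ 0.1  0. ]
 [ 0.   0. ]
 [ 0.   0. ]
 [ 0.1  0. ]
 [-0.1 -0. ]]
edge 0.10534285452681758 len 0.27833190184196027
peg@.317 [[ 0.5348758 -0.0509302  0.317    ]] [[ 0.53046857 -0.04539708  0.317     ]]
pivot [[ 0.79463345 -0.17812934  0.272     ]] peg-pivot 0.291595693003065
end [0.47364418 0.14203132 0.08334894] over crest [0.51936872 0.03267914 0.04364545] press [0.4809601  0.12453497 0.07699639] axis [ 0.3657963  -0.87481744 -0.31762796] yaw 1.9668423057339228
```

Checks agree: peg to pivot is 0.292 m, slate width 0.105 m, and press spot about 0.08 m high. The peg is at about (0.535, -0.051). I'll raise the tool and move above the peg.

Units first: shifts go in shares of 0.75 m and turns go in shares of 90 degrees. So 0.3 m is 0.4, -0.08 m is -0.1067.

Request:
advance(
  increments={"aperture": [1,1,1,1,1,1,1,1,1,1],"x": [0,0.0267,0.08,0.1333,0.1867,0.24,0.2933,0.3467,0.4,0.4],"y": [0,-0.02,-0.0667,-0.1067,-0.1467,-0.1867,-0.2333,-0.28,-0.32,-0.32],"z": [-0.0667,-0.1333,-0.16,-0.16,-0.16,-0.16,-0.16,-0.16,-0.16,-0.16],"ax": [0,0,0,0,0,0,0,0,0,0],"ay": [0,0,0,0,0,0,0,0,0,0],"az": [0,0,0,0,0,0,0,0,0,0]},
)

```text
clock: 1.1
tool_pos: [0.4169, -0.2523, 0.3588]
eef_rot: [0.984, 0.179, 0.001, -0.001]
contact_force: [-0.2, -0.1, 0.1]
opening: 0.997
finger_force: 0.0
```

Request:
advance(
  increments={"aperture": [0.8,0.8,0.8,0.8,0.8,0.8,0.8],"x": [0.0533,0.1067,0.16,0.2133,0.2467,0.2467,0.2467],"y": [-0.04,-0.08,-0.1333,-0.1733,-0.2027,-0.2027,-0.2027],"z": [0,0,0,0,0,0,0],"ax": [0,0,0,0,0,0,0],"ay": [0,0,0,0,0,0,0],"az": [0,0,0,0,0,0,0]},
)

```text
clock: 1.8
tool_pos: [0.5354, -0.0509, 0.3581]
eef_rot: [0.984, 0.176, -0.001, -0.0]
contact_force: [-0.2, -0.8, 1.0]
opening: 0.799
finger_force: 0.0
```

```bash
python3 - <<'E'
from h import *
s=r.get_state();print(s["tool_pos"],s["clock"])
T=Ro.from_quat(s["eef_rot"]).as_matrix();print(T.round(3))
im=snapshot("wrist")[:,:,::-1];w=cam("wrist");cv2.imwrite("pics/w1.png",im)
print(w[2],w[3],proj(w,[[.535,-.051,.317]]))
E
```

```text
[ 0.53538091 -0.05086964  0.35814925] 1.8
[[ 0.938  0.347 -0.001]
 [ 0.347 -0.938 -0.   ]
 [-0.001 -0.    -1.   ]]
[-2.36495352  1.6491181   0.24975801] [-0.23428354  0.3850202   0.64851642] [[321.48335103 272.12825398]]
```

View pics/w1.png

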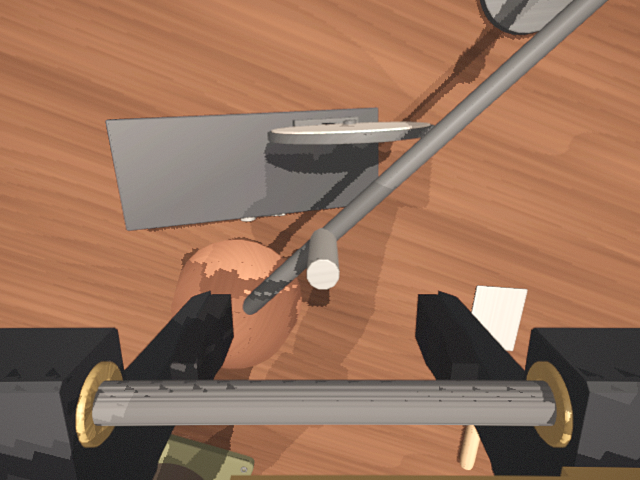

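The peg top is at (322,273) and I predicted (321.5,272), so the position is confirmed. I'll descend and grip lightly.

To row units: 0.07 m is 0.0933, 0.04 m is 0.0533.

Request:
advance(
  increments={"aperture": [0.8,0.8,0.1,0.1,0.1,0.1,0.1,0.1],"x": [0,0,0,0,0,0,0,0],"y": [0,0,0,0,0,0,0,0],"z": [0.0533,0.0933,0.0933,0.0933,0.0933,0.0933,0.0933,0.0933],"ax": [0,0,0,0,0,0,0,0],"ay": [0,0,0,0,0,0,0,0],"az": [0,0,0,0,0,0,0,0]},
  grip_force=4,
)

```text
clock: 2.65
tool_pos: [0.5359, -0.0516, 0.2894]
eef_rot: [0.985, 0.175, 0.001, 0.0]
contact_force: [-0.1, -0.2, 1.3]
opening: 0.279
finger_force: 0.0
```

```bash
python3 - <<'E'
import numpy as np
p=np.array([.7955,-.179]);g=np.array([.5355,-.051]);T=np.array([[.938,.347],[.347,-.938]])
v=g-p
for t in np.arange(.1,.95,.1):
    c,s=np.cos(t),np.sin(t);q=p+np.array([[c,-s],[s,c]])@v;h=p+np.array([[c,-s],[s,c]])@v/.29*.375
    print(round(t,1),(T.T@(q-g)).round(3),q.round(3),np.linalg.norm(h-[.52,.032]).round(3))
E
```

```text
0.1 [-0.02   0.021] [ 0.524 -0.078] 0.11
0.2 [-0.038  0.044] [ 0.515 -0.105] 0.145
0.3 [-0.053  0.068] [ 0.509 -0.134] 0.179
0.4 [-0.066  0.094] [ 0.506 -0.162] 0.214
0.5 [-0.076  0.121] [ 0.506 -0.191] 0.248
0.6 [-0.084  0.149] [ 0.509 -0.22 ] 0.281
0.7 [-0.089  0.178] [ 0.514 -0.249] 0.314
0.8 [-0.09   0.207] [ 0.523 -0.276] 0.346
0.9 [-0.089  0.236] [ 0.534 -0.303] 0.377
```

To row units: 0.121 m is 0.1613, 0.094 m is 0.1253.

Request:
advance(
  increments={"aperture": [0.1,0.1,0.1,0.1,0.1,0.1,0.1],"x": [0,0,-0.0267,-0.0507,-0.0707,-0.088,-0.1013],"y": [0,0,0.028,0.0587,0.0907,0.1253,0.1613],"z": [0,0,0,0,0,0,0],"ax": [0,0,0,0,0,0,0],"ay": [0,0,0,0,0,0,0],"az": [0,0,0,0,0,0,0]},
)

```text
clock: 3.35
tool_pos: [0.5047, -0.1922, 0.2886]
eef_rot: [0.985, 0.175, -0.001, -0.0]
contact_force: [-1.1, 0.1, 0.9]
opening: 0.178
finger_force: 4.0
```

Request:
advance(
  increments={"aperture": [0.1,0.1,0.1,0.1,0.1],"x": [-0.0107,-0.0173,-0.0187,-0.0187,-0.0187],"y": [0.0373,0.076,0.1147,0.1147,0.1147],"z": [0,0,0,0,0],"ax": [0,0,0,0,0],"ay": [0,0,0,0,0],"az": [0,0,0,0,0]},
)

```text
clock: 3.85
tool_pos: [0.5214, -0.2785, 0.2886]
eef_rot: [0.985, 0.174, -0.001, 0.0]
contact_force: [-3.9, -0.6, 3.4]
opening: 0.177
finger_force: 4.0
```

```bash
python3 - <<'E'
from h import *
cv2.imwrite("pics/top2.png",snapshot("top")[:,:,::-1])
E
```

```text
(no output)
```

View pics/top2.png

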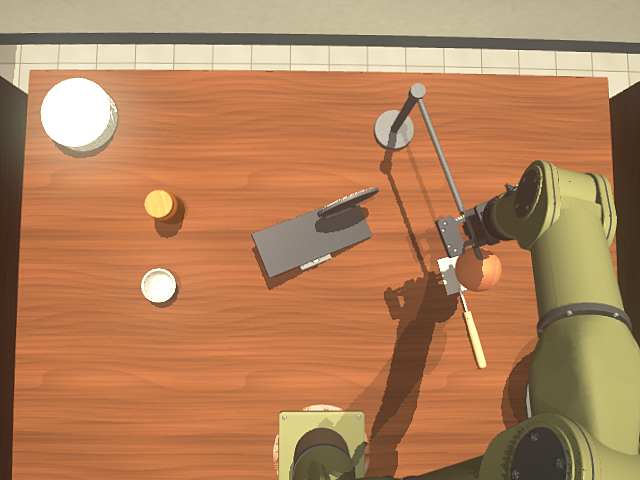

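The shade is now at (478,270), about 0.35 m from the riser, and the slate hasn't moved. I'll release, lift, and fly to the far side of the dial with the camera tilted back towards it.

To row units: 0.2 m is 0.2667, -0.09 m is -0.12.

Request:
advance(
  increments={"aperture": [0.6,0.6,0.6,0.6,0.6,0.6,0.6,0.6,0.6,0.6],"x": [0,0,0,0,0,0.0533,0.1067,0.16,0.2133,0.2667],"y": [0,0,0,0,0,-0.04,-0.08,-0.12,-0.16,-0.2],"z": [0,0,0,-0.0667,-0.12,-0.12,-0.12,-0.12,-0.12,-0.12],"ax": [0,0,0,0,0,0,0,0,0,0],"ay": [0,0,0,0,0,0,0,0,0,0],"az": [0,0,0,0,0,0,0,0,0,0]},
)

```text
clock: 4.9
tool_pos: [0.6594, -0.0647, 0.3789]
eef_rot: [0.984, 0.175, 0.0, -0.0]
contact_force: [0.2, -1.3, 0.4]
opening: 0.601
finger_force: 0.0
```

Request:
advance(
  increments={"aperture": [0.6,0.6,0.6,0.6,0.6,0.6,0.6,0.6],"x": [0.0533,0.0533,0.0533,0.0533,0.0533,0.0533,0.0533,0.0533],"y": [-0.0333,-0.036,-0.036,-0.036,-0.036,-0.036,-0.036,-0.036],"z": [0,0.0533,0.1067,0.16,0.2133,0.24,0.24,0.24],"ax": [0,0,0,0,0,0,0,0],"ay": [-0.0637,-0.1273,-0.191,-0.2228,-0.2228,-0.2228,-0.2228,-0.2228],"az": [0,0,0,0,0,0,0,0]},
)

```text
clock: 5.7
tool_pos: [0.6871, -0.0276, 0.1993]
eef_rot: [0.97, 0.173, -0.171, 0.03]
contact_force: [0.5, -0.0, 0.2]
opening: 0.603
finger_force: 0.0
```

```bash
python3 - <<'E'
from h import *
import pickle
im=snapshot("wrist")[:,:,::-1];w=cam("wrist");cv2.imwrite("pics/w3.png",im);pickle.dump(w,open("w3.pkl","wb"))
print(proj(w,[[.597,-.062,.117]]))
E
```

```text
[[325.16512872 319.88362296]]
```

View pics/w3.png

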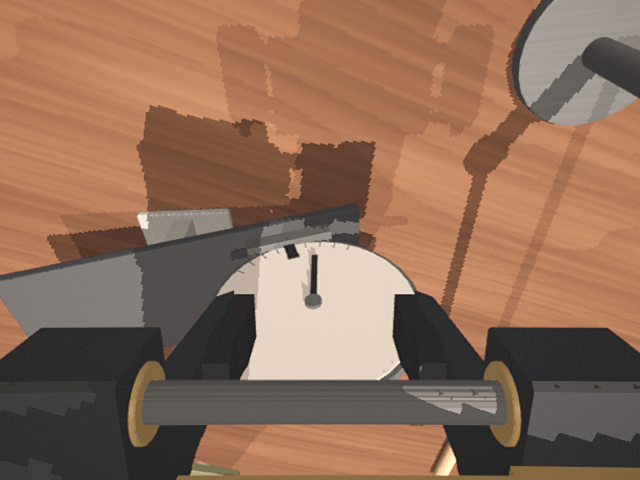

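The dial's lower part is visible: hub at (313,300), needle tip at (315,256), mark at about (291,252). I'll enlarge it for precision.

```bash
python3 - <<'E'
from h import *
cv2.imwrite("pics/c3.png",crop("pics/w3.png",220,225,160,100,5))
E
```

```text
(no output)
```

View pics/c3.png

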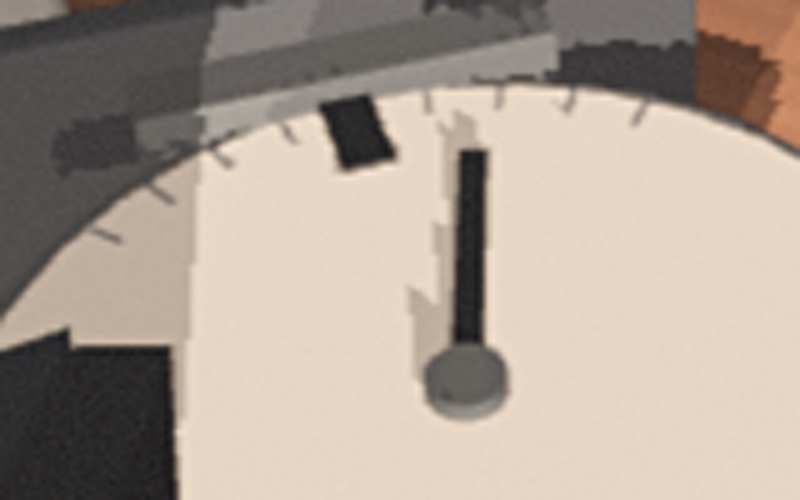

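```bash
python3 - <<'E'
from h import *
import pickle
w=pickle.load(open("w3.pkl","rb"))
px=lambda L:np.array(L,float)/5+[220,225]-0.4
n=np.array([.926,.377,0]);u=np.array([-n[1],n[0],0])
C0=np.array([.597,-.062,.117])+.004*n
R=cv2.Rodrigues(w[2])[0];o=-R.T@w[3]
def pl(L):
    d=np.c_[und(w,px(L)),np.ones(len(L))]@R;X=o+d*(((C0-o)@n)/(d@n))[:,None];return np.c_[(X-C0)@u,X[:,2]]
names=["hub","tip","markin","markout","t-4","t-3","t-2","t-1","t1","t2","t3","t4"]
A=pl([(467,375),(474,150),(368,166),(346,99),(105,235),(158,192),(218,155),(288,132),(427,100),(500,97),(570,100),(638,112)])
for k,a in zip(names,A):
    v=a-A[0];print(k,a.round(4),"r",np.hypot(*v).round(4),"ang",np.arctan2(v[0],-v[1]).round(3))
E
```

```text
hub [0.0084 0.1015] r 0.0 ang 3.142
tip [0.0083 0.0515] r 0.05 ang -0.002
markin [0.0251 0.0548] r 0.0496 ang 0.344
markout [0.0298 0.0373] r 0.0677 ang 0.321
t-4 [0.0648 0.0697] r 0.0647 ang 1.057
t-3 [0.0579 0.0598] r 0.0647 ang 0.872
t-2 [0.0495 0.051 ] r 0.065 ang 0.683
t-1 [0.0387 0.0456] r 0.0635 ang 0.497
t1 [0.0163 0.0381] r 0.0638 ang 0.124
t2 [0.0042 0.0378] r 0.0638 ang -0.066
t3 [-0.0073  0.0391] r 0.0643 ang -0.247
t4 [-0.0184  0.0428] r 0.0645 ang -0.428
```

The tip radius reads 50 mm, as stated. Interpolating on the scale puts the pointer at -0.29 and the mark at about +0.02 rad. That needs the press spot at z≈0.053. I'll rise, straighten the tool, shut the fingers and move over the press spot.

To row units: -0.113 m is -0.1507, -0.041 m is -0.0547, 0.35 rad is 0.2228.

Request:
advance(
  increments={"aperture": [0,0,0,0,0,0],"x": [-0.0187,-0.04,-0.0547,-0.0547,-0.0547,-0.0547],"y": [0,0,0,0,0,0],"z": [-0.0533,-0.1067,-0.1507,-0.1507,-0.1507,-0.1507],"ax": [0,0,0,0,0,0],"ay": [0.0637,0.1273,0.191,0.2228,0.2228,0.2228],"az": [0,0,0,0,0,0]},
  grip_force=20,
)

```text
clock: 6.35
tool_pos: [0.6869, -0.0281, 0.3202]
eef_rot: [0.985, 0.175, 0.0, 0.0]
contact_force: [-0.7, -0.0, -0.2]
opening: 0.081
finger_force: 0.0
```

Request:
advance(
  increments={"aperture": [0,0,0,0,0,0,0,0,0,0],"x": [-0.0333,-0.0667,-0.1,-0.1333,-0.1667,-0.1867,-0.1867,-0.1867,-0.1867,-0.1867],"y": [-0.0533,-0.1067,-0.16,-0.2133,-0.26,-0.2893,-0.2893,-0.2893,-0.2893,-0.2893],"z": [0,0,0,0,0,0.04,0.1067,0.1733,0.2267,0.2267],"ax": [0,0,0,0,0,0,0,0,0,0],"ay": [0,0,0,0,0,0,0,0,0,0],"az": [0,0,0,0,0,0,0,0,0,0]},
)

```text
clock: 7.35
tool_pos: [0.4776, 0.127, 0.144]
eef_rot: [0.984, 0.176, -0.006, 0.001]
contact_force: [-0.3, -0.3, 0.6]
opening: 0.007
finger_force: 0.0
```

```bash
python3 - <<'E'
from h import *
w=snapshot("side")[:,:,::-1]
cv2.imwrite("pics/s4.png",cv2.resize(w[120:360,190:470],None,fx=2.5,fy=2.5))
E
```

```text
(no output)
```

View pics/s4.png

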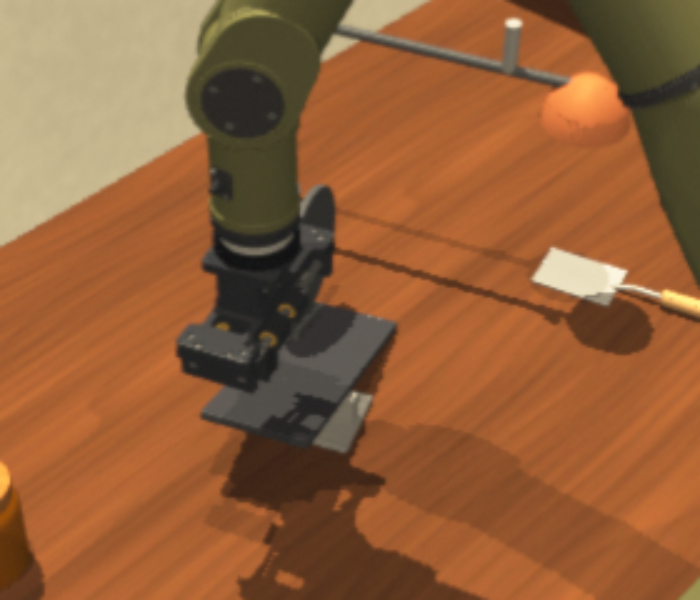

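The gripper is over the slate's raised end, about (240,385) in the crop, and clear of the dial. The lamp is still off to the side. I'll press gently.

To row units: 0.085 m is 0.1133, 0.082 m is 0.1093.

Request:
advance(
  increments={"aperture": [0,0,0,0,0,0,0,0,0,0],"x": [0,0,0,0,0,0,0,0,0,0],"y": [0,0,0,0,0,0,0,0,0,0],"z": [0.04,0.0667,0.08,0.0867,0.0933,0.0973,0.1013,0.1053,0.1093,0.1133],"ax": [0,0,0,0,0,0,0,0,0,0],"ay": [0,0,0,0,0,0,0,0,0,0],"az": [0,0,0,0,0,0,0,0,0,0]},
)

```text
clock: 8.4
tool_pos: [0.4814, 0.128, 0.0641]
eef_rot: [0.985, 0.175, 0.001, -0.0]
contact_force: [0.8, 3.1, 4.3]
opening: 0.005
finger_force: 2.2
```

To row units: 0.0115 m is 0.0153, 0.009 m is 0.012.

Request:
advance(
  increments={"aperture": [0,0,0,0,0,0,0,0,0,0],"x": [0,0,0,0,0,0,0,0,0,0],"y": [0,0,0,0,0,0,0,0,0,0],"z": [0.004,0.008,0.012,0.0153,0.0153,0.0153,0.0153,0.0153,0.0153,0.0153],"ax": [0,0,0,0,0,0,0,0,0,0],"ay": [0,0,0,0,0,0,0,0,0,0],"az": [0,0,0,0,0,0,0,0,0,0]},
)

```text
clock: 9.4
tool_pos: [0.4807, 0.1277, 0.0525]
eef_rot: [0.985, 0.175, 0.0, -0.0]
contact_force: [-0.7, 4.2, 5.1]
opening: 0.0
finger_force: 2.6
```

```bash
python3 - <<'E'
from h import *
import pickle
im=[snapshot(n)[:,:,::-1] for n in("side","top","wrist")]
w=cam("wrist");pickle.dump(w,open("w5.pkl","wb"));cv2.imwrite("pics/s5.png",im[0]);cv2.imwrite("pics/t5.png",im[1]);cv2.imwrite("pics/w5.png",im[2])
c=lambda i,x,y,W,H,k:cv2.resize(im[i][y:y+H,x:x+W],None,fx=k,fy=k,interpolation=cv2.INTER_CUBIC)
cv2.imwrite("pics/c5.png",np.vstack([np.hstack([c(0,250,180,133,100,3),c(1,230,170,133,100,3)]),c(2,0,0,640,240,1.25)[:, :798]]))
s=r.get_state();print(s["tool_pos"],s["contact_force"])
E
```

```text
[0.48074352 0.12768733 0.05251887] [-0.33501797  4.78019014  4.34766148]
```

View pics/c5.png

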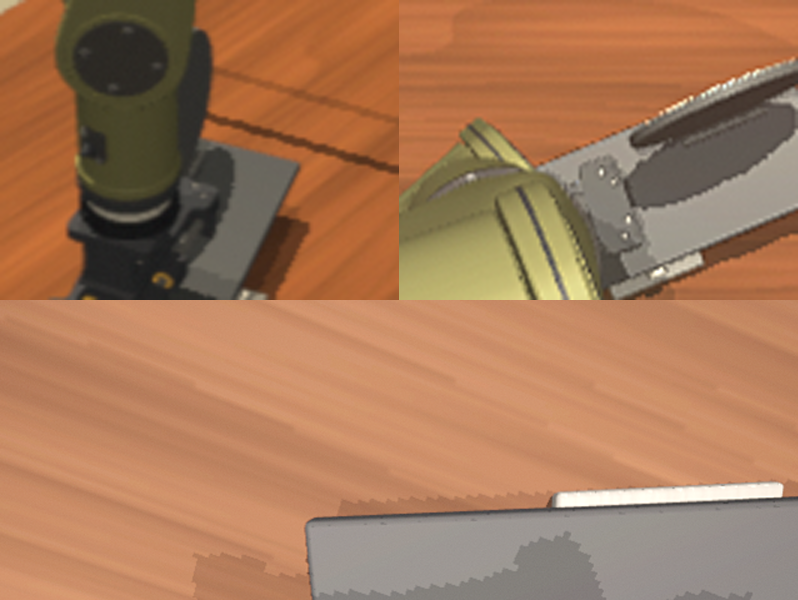

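```bash
python3 - <<'E'
from h import *
a=cam("side");yd=np.array([-.386,.9225,0]);xd=np.array([.9225,.386,0]);z=np.array([0,0,1.])
def pt(th,sx,sy,sz): # th>0: raised end down
    c,s=np.cos(th),np.sin(th);Y=c*yd-s*z;Z=c*z+s*yd
    return np.array([.521,.031,.045])+sx*xd+sy*Y+sz*Z
p0=proj(a,[pt(-.29,-.055,-.155,.01)])[0];print("pred start",p0,"meas 348,250.8")
for t in(-.08,-.04,0,.02,.04,.08,.12):print(t,proj(a,[pt(t,-.055,-.155,.01)])[0]-p0+[348,250.8],pt(t,0,.105,.01)[2])
E
```

```text
pred start [349.56051372 245.59311049] meas 348,250.8
-0.08 [348.93188951 241.00532747] 0.06335905992978932
-0.04 [349.02134974 239.27690353] 0.05919088115620637
0 [349.08176472 237.59862139] 0.055
0.02 [349.10098122 236.7790862 ] 0.052898140063865805
0.04 [349.11282068 235.97304866] 0.05079312097701319
0.08 [349.11422903 234.4027439 ] 0.046576974196263055
0.12 [349.08572791 232.89025373] 0.042358304593202126
```

```bash
python3 - <<'E'
from h import *
cv2.imwrite("pics/c6.png",np.vstack([np.hstack([crop("pics/side0.png",320,220,40,40,7),crop("pics/s5.png",320,220,40,40,7)]),np.hstack([crop("pics/top0.png",345,205,40,40,7),crop("pics/t5.png",345,205,40,40,7)])]))
E
```

```text
(no output)
```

View pics/c6.png

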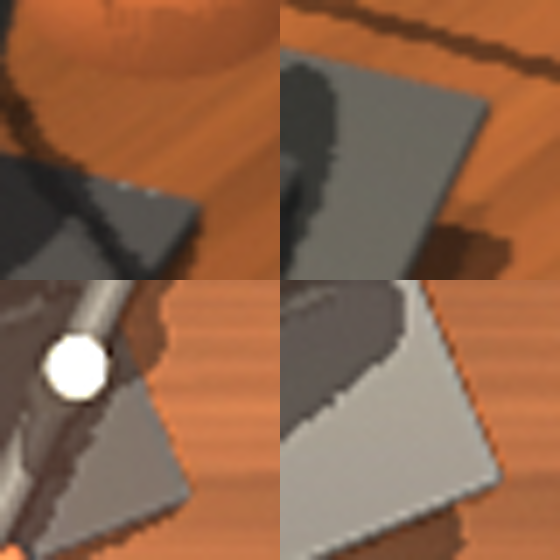

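The heavy-end corner rose 14.9 px in the side view, from (348.6,249.6) to (349.7,234.7), which gives a pitch of about 0.04. The tool height gives 0.02. Both are within tolerance of the mark at 0.02, the low end is well off the counter, and the push is about 4 N. I'm handing in.

To row units: -0.0005 m is -0.0007.

Request:
advance(
  increments={"aperture": [0,0,0,0,0,0],"x": [0,0,0,0,0,0],"y": [0,0,0,0,0,0],"z": [-0.0007,-0.0007,-0.0007,-0.0007,-0.0007,-0.0007],"ax": [0,0,0,0,0,0],"ay": [0,0,0,0,0,0],"az": [0,0,0,0,0,0]},
)

```text
clock: 10.15
tool_pos: [0.4808, 0.1275, 0.053]
eef_rot: [0.985, 0.175, 0.0, -0.0]
contact_force: [-0.0, 4.8, 5.8]
opening: 0.004
finger_force: 2.6
```

```bash
python3 -c "
from plant import r, snapshot, camera_params
print(r.finish_job())"
```

```text
the job is handed in; nothing more can be done
None
```

I handed the job in at about 10 s, but no verdict came back: the lamp shade is about 0.35 m from the riser, and the fingers hold the slate off the counter with about 5 N, tilted an estimated 0.02–0.04 rad against a mark I read at 0.02; I couldn't see the pointer while pressing.

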